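Load the label reader's feed chute with the blue tissue cassettes

ROBOT

A 7-joint arm with a two-finger parallel gripper is mounted at the origin on the work surface. World frame = base frame: x ahead of the robot, y to its left, z up, the work surface at z = 0. Lengths are in m, angles in rad, forces in N, time in s.
With the tool pointing down it reaches from about 0.4 to 0.85 m from the base axis. Payload 10.4 kg.
Tool frame: the origin (TCP) lies on the centre line of the jaws, within the pads' length; the fingertips stand 11 mm ahead of it and the grasp point (between the pads) lies 8 mm behind it (manip.finger_overhang is the distance from the TCP to the fingertips, in m); z points along the fingers, y is the line along which they close (so a half turn about z gives the same grasp; the last joint's range is limited). The gripper opens to 85 mm and grips with 20 to 120 N. Pads are 22 mm wide; open, the fingers measure 114 mm over their backs; the gripper's body (76 mm by 85 mm) begins 54 mm behind the grasp point. The pads swing forward as they close: fully open they stand 13 mm farther back than shut.
Start: joints at [1.213, 0.332, -0.065, 1.46, 0.022, 1.35, -0.088], TCP at [0.205, -0.59, 0.242] pointing down, gripper open.
Joint ranges: [-2.6, 2.6], [-0.5, 2.12], [-1.47, 1.34], [0.16, 2.42], [-1.27, 4.41], [0.06, 2.06], [-2.6, 2.6]. Speed limits (rad/s): [2.22, 2.22, 2.79, 2.79, 3.14, 3.14, 3.14].

INTERFACE

Orientations are given as a unit quaternion [x, y, z, w].
In Python, from workcell import manip, imaging, workorder gives the robot as it stands.
- The arm moves only by the tool jog_arm, never from a script. Its argument "deltas" is a list of rows, each an object with "gripper": the opening, from 0 (shut) to 1 (fully open); "offset": the shift along the tool's x, y, z in m, a list of three; "rotation": the turn, a rotation vector about the tool's x, y, z in degrees, a list of three. In form: [{"gripper": gripper, "offset": [tx, ty, tz], "rotation": [ax, ay, az]}, ...]. A call has 1 to 20 rows; each row shifts and turns the commanded pose from where the row before left it, along the tool's axes as they then stand; what a row does not reach is not made up. A row lasts 1/10 s, in which the tool goes at most 50 mm and 8.59 degrees, less where a joint would pass 70% of its speed; a pose out of reach is approached as far as the arm can. A call with a gripper value outside its range is refused whole. The fingers move at their own pace and stop on an object; "newtons" is the grip in N (left out, the last holds). Time passes only in rows, so rows that do not move let the fingers close. It gives the time, the measured TCP pose, the force, the opening and the grip force at its end, in the units of the state.
- manip.get_obs(): the state, without advancing time (a new reading comes with each control period).
- imaging.camera(name): name is "scene" or "top"; returns the picture (384x512x3 uint8, blue, green, red); there is no depth.
- imaging.camera_model(name): a dict with "camera_matrix" (3x3 intrinsics, pixels), "k1" (the pictures are not rectified: a ray, as slopes to the right and down, at radius r is drawn at 1 + k1 r^2 times it, then the intrinsics apply), "world_to_cam" (4x4, takes a point from world to camera coordinates). Camera axes: x right, y up, looking along -z (the intrinsics and any distortion apply to the point x, -y, -z); pixel columns grow to the right and rows downward; lengths in m; the calibration is good to about 2 mm. A picture is of the moment at which its call begins. camera_model takes no time and is no camera call.
- workorder.hand_in(): hands the job in; it is judged then, once.
The state is a dict: "clock": time; "joint_pos": joint angles; "joint_velocities": joint speeds; "tau": joint torques, N m; "position": TCP position; "ee_rot": TCP orientation; "ft_force": force on the tool from outside, world axes, zero at the start; "torque": the same for the moment, N m; "grip_width": opening from 0.0 (shut) to 1.0 (fully open); "grasp_force": force on a finger pad.
Only numpy, scipy, OpenCV 4.12 (cv2) and the standard library are available. Lean on these libraries where they do the work, as an engineer would, in place of code of your own. Each camera call takes 0.05 s, during which the arm holds its last target. There are 200 camera calls.

TASK

Load the two blue tissue cassettes into the sloping feed chute of the label reader, one behind the other, each lying flat with its lid up and its white label end pointing downhill towards the reader, so that they slide down and queue against the stop. Set each one down close to the chute's floor, do not drop it in from above, and leave the yellow cassette where it lies.

Things in the scene. Friction and masses are not known exactly. Their poses are not given: they have to be found in the camera images.
- trough: Slippery steel chute with green rails, fixed, 20 deg slope down to the white reader (150 mm high). Origin: floor centre line at the foot of the 22 mm high stop at the low end, 35 mm above bench. x downhill, y across, z square to floor. Floor from x=0 up to x=-270 mm; rails 8 mm high, 63 mm apart at floor, flaring out to 72. A cassette let go on it (say centred at x=-190) slides down to the stop or the one ahead.
- blue_1: Blue tissue cassette: flat plastic box 75 long (x) x 52 wide (y) x 17 mm thick (z), 45 g, lying lid up on the bench, turned any way. Origin: centre of underside; z up through the slotted lid; +x towards its label end, where the last 14 mm of the top slope down under a white plate to a 9 mm high nose; the other end is square. Long sides plain, upright, 52 mm apart.
- blue_2: The other blue cassette, the same in every way as blue_1 (either may be loaded first).
- yellow: Yellow tissue cassette of the same shape, size and axes, lying among the blue ones; not to be loaded or moved.
Things that resemble listed ones, but are neither listed nor needed, are in the scene too. What is shaped like the blue_1 but green or red is not meant.

How it is judged:
At the end, for the whole second after the job is handed in: Both blue cassettes rest still in the chute, either order: one within 14 mm of the stop, the other within 19 mm of its place right behind; each flat on the floor (6 mm, 8 degrees), lid up, label end downhill, in line within 11 degrees, centred within 15 mm (((x of blue_1 in the frame of trough between -0.052 and -0.028 m and y of blue_1 in the frame of trough between -0.015 and 0.015 m and z of blue_1 in the frame of trough between -0.006 and 0.006 m and x of trough in the frame of blue_1 above 0.02 m and angle between the z axis of each of blue_1, blue_2 and the z axis of trough, either way round below 0.14 rad and angle between each of blue_1, blue_2's own z axis and vertical below 0.8 rad and angle between the x axis of each of blue_1, blue_2 and the x axis of trough, either way round below 0.2 rad and linear speed of each of blue_1, blue_2 below 0.02 m/s and x of blue_2 in the frame of trough between -0.132 and -0.1 m and y of blue_2 in the frame of trough between -0.015 and 0.015 m and z of blue_2 in the frame of trough between -0.006 and 0.006 m and x of trough in the frame of blue_2 above 0.02 m) or (x of blue_2 in the frame of trough between -0.052 and -0.028 m and y of blue_2 in the frame of trough between -0.015 and 0.015 m and z of blue_2 in the frame of trough between -0.006 and 0.006 m and x of trough in the frame of blue_2 above 0.02 m and angle between the z axis of each of blue_2, blue_1 and the z axis of trough, either way round below 0.14 rad and angle between each of blue_2, blue_1's own z axis and vertical below 0.8 rad and angle between the x axis of each of blue_2, blue_1 and the x axis of trough, either way round below 0.2 rad and linear speed of each of blue_2, blue_1 below 0.02 m/s and x of blue_1 in the frame of trough between -0.132 and -0.1 m and y of blue_1 in the frame of trough between -0.015 and 0.015 m and z of blue_1 in the frame of trough between -0.006 and 0.006 m and x of trough in the frame of blue_1 above 0.02 m))); the robot touches nothing.
It fails at once if the yellow cassette is moved by more than 20 mm (distance of yellow from where it was at the start of the episode above 0.02 m).
It fails at once if a blue cassette is let go over the chute with its underside more than 45 mm above the chute's floor ((contact force between blue_1 and the fingers below 0.05 N and z of blue_1 in the frame of trough above 0.045 m and x of blue_1 in the frame of trough between -0.3 and 0.03 m and y of blue_1 in the frame of trough between -0.06 and 0.06 m) or (contact force between blue_2 and the fingers below 0.05 N and z of blue_2 in the frame of trough above 0.045 m and x of blue_2 in the frame of trough between -0.3 and 0.03 m and y of blue_2 in the frame of trough between -0.06 and 0.06 m)).
It also fails if it takes over 59 s, if anything falls off the work surface, if the arm or the gripper's body presses on something with over 40 N, if the wrist force passes 120 N, or if a joint passes its speed limit or range.

## Working session

There is one attempt and no reset: what is moved stays moved. The work goes in short steps, Python scripts to look and compute and a tool call to move; the robot and the scene stay as the last step left them, time stands still between calls to the robot, and variables do not carry over. Pictures are saved under pics/ and viewed, at most 10 in all, crops included, and the job is handed in when it is done.

Besides the shell and the picture viewer there is one more tool, called after "Request:" as name(argument=value, ...) on one line, values as JSON. jog_arm: Moves the arm, as the interface text tells. Its arguments: {"type":"object","properties":{"deltas":{"type":"array","items":{"type":"object","properties":{"gripper":{"type":"number"},"offset":{"type":"array","items":{"type":"number"}},"rotation":{"type":"array","items":{"type":"number"}}}}},"newtons":{"type":"number"}},"required":["deltas"]}

```bash
mkdir -p pics; python3 - <<'E'
from workcell import manip, imaging
import cv2,numpy as np
for n in("scene","top"):
    im=imaging.camera(n); cv2.imwrite(f"pics/{n}0.png",cv2.resize(im,(800,600),interpolation=cv2.INTER_CUBIC)); np.save(n,im)
    print(n,imaging.camera_model(n))
print(manip.get_obs(),manip.finger_overhang)
E
```

```text
scene {'camera_matrix': array([[434.22525634,   0.        , 252.51343937],
       [  0.        , 434.22525634, 190.09820471],
       [  0.        ,   0.        ,   1.        ]]), 'k1': 0.0045131199416382885, 'world_to_cam': array([[ 0.64958212,  0.76024632,  0.00828253, -0.32324686],
       [-0.48314728,  0.40435824,  0.77657139,  0.25312904],
       [ 0.58703644, -0.50844857,  0.62997482, -1.7877466 ],
       [ 0.        ,  0.        ,  0.        ,  1.        ]])}
top {'camera_matrix': array([[414.87833528,   0.        , 256.12117634],
       [  0.        , 414.87833528, 181.19249336],
       [  0.        ,   0.        ,   1.        ]]), 'k1': -0.09500386436410889, 'world_to_cam': array([[-0.0053418 , -0.99996343, -0.00667815, -0.04788192],
       [ 0.99474572, -0.00599647,  0.10220072, -0.52406738],
       [-0.10223703, -0.00609713,  0.99474138, -1.37190825],
       [ 0.        ,  0.        ,  0.        ,  1.        ]])}
{'clock': 0.1, 'joint_pos': array([ 1.21338657,  0.33281437, -0.064682  ,  1.46086067,  0.02160768,
        1.34991262, -0.08851751]), 'joint_velocities': array([-0.00072489, -0.00191732,  0.00169517, -0.00300141,  0.00082168,
       -0.00119884, -0.00149464]), 'tau': array([ 1.31433284e-03, -6.26751566e+01,  4.94959415e-02, -3.92430460e+01,
        1.63897552e-02,  7.04268939e-03, -2.91222534e-05]), 'position': array([ 0.20524556, -0.5899915 ,  0.24159029]), 'ee_rot': array([ 9.86021417e-01,  1.66617353e-01, -1.43935626e-04, -6.33591835e-04]), 'ft_force': array([-0.44904928, -0.15286891, -0.21043309]), 'torque': array([-0.01020764, -0.04003559,  0.03767517]), 'grasp_force': 0.0, 'grip_width': 0.9990729493108859} 0.011
```

View pics/top0.png

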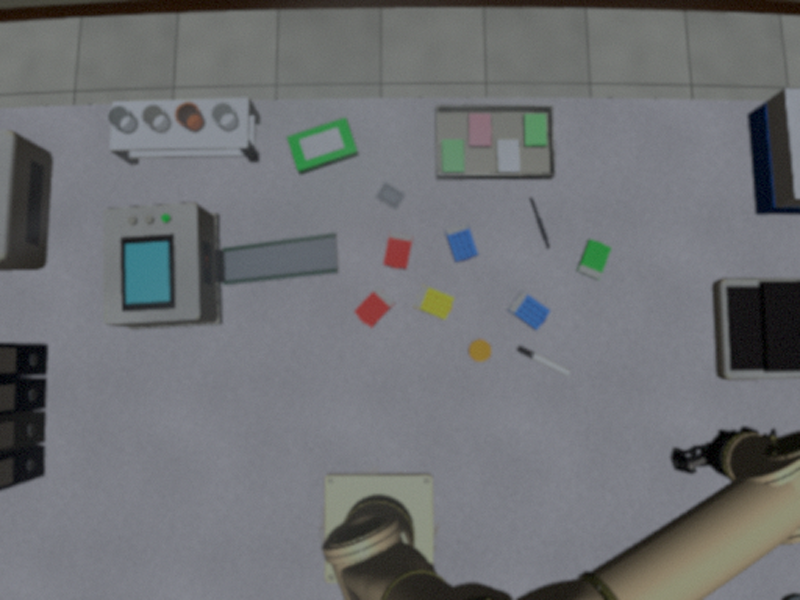

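View pics/scene0.png

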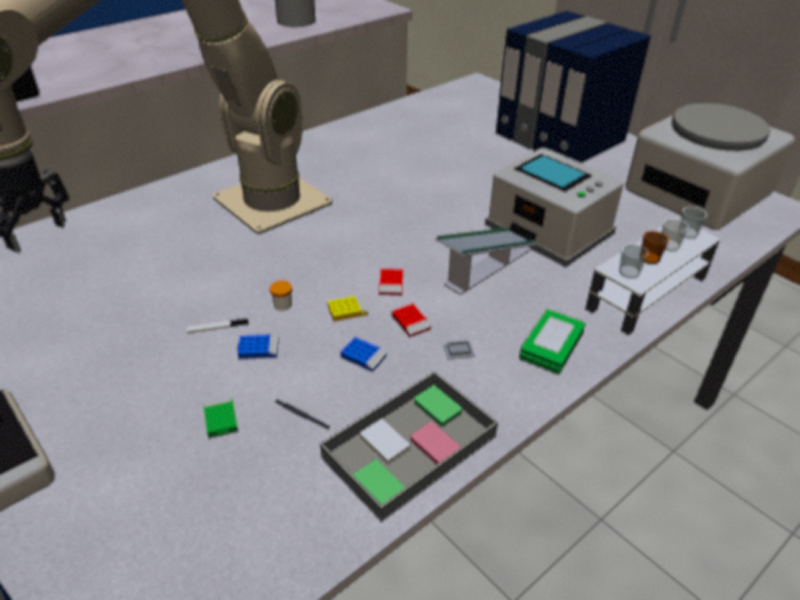

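The top view shows the blue cassettes at about (461,245) and (530,311), yellow at (437,303), and the chute from (337,255) up-end to (220,265) at the reader (800x600 pixels). I'll enlarge for edges.

```bash
cat > h.py <<'E'
from workcell import manip, imaging
import cv2,numpy as np
from scipy.spatial.transform import Rotation as R
def ray(n,u,v):
    m=imaging.camera_model(n);K=m["camera_matrix"];d=np.array([(u-K[0,2])/K[0,0],(v-K[1,2])/K[1,1]]);s=d.copy()
    for _ in range(20): s=d/(1+m["k1"]*(s@s))
    T=m["world_to_cam"];Rm=T[:3,:3]
    return -Rm.T@T[:3,3], Rm.T@np.array([s[0],-s[1],-1])
def atz(n,u,v,z):
    o,d=ray(n,u,v); return o+d*(z-o[2])/d[2]
def proj(n,P):
    m=imaging.camera_model(n);K=m["camera_matrix"];c=np.atleast_2d(P)@m["world_to_cam"][:3,:3].T+m["world_to_cam"][:3,3]
    s=np.c_[c[:,0],-c[:,1]]/-c[:,2:];s=s*(1+m["k1"]*(s**2).sum(1,keepdims=True))
    return s*K[0,0]+K[:2,2]
def crop(im,x,y,w,h,k): return cv2.resize(im[y:y+h,x:x+w],None,fx=k,fy=k,interpolation=cv2.INTER_CUBIC)
E
python3 - <<'E'
from h import *
t=np.load("top.npy");s=np.load("scene.npy")
# 4 tiles 400x300
a=crop(t,275,138,100,75,4);b=crop(t,130,133,100,75,4);c=crop(s,145,185,133,75,4)[:300,:400];d=crop(s,270,130,100,75,4)
cv2.imwrite("pics/c1.png",np.vstack([np.hstack([a,b]),np.hstack([crop(s,150,190,100,75,4),d])]))
for n,im in(("top",t),("scene",s)):
    h=cv2.cvtColor(im,cv2.COLOR_BGR2HSV)
    m=((h[...,0]>100)&(h[...,0]<125)&(h[...,1]>150)&(h[...,2]>70)).astype(np.uint8)
    k,l,st,ce=cv2.connectedComponentsWithStats(m)
    for i in range(1,k):
        if 40<st[i,4]<2000: print(n,st[i],ce[i],cv2.minAreaRect(np.argwhere(l==i)[:,::-1].astype(np.float32)))
E
```

```text
top [288 148  16  18 199] [295.56281407 156.68341709] ((295.5500183105469, 156.64999389648438), (15.495158195495605, 12.649109840393066), 71.56504821777344)
top [331 191  19  19 202] [340.30693069 199.72772277] ((340.3446044921875, 199.8175811767578), (15.693431854248047, 13.019735336303711), 35.53767776489258)
scene [ 41   0  76  21 598] [81.49498328  6.9180602 ] ((77.23077392578125, 5.65384578704834), (14.316478729248047, 76.68140411376953), 78.69007110595703)
scene [152 214  22  15 257] [162.05836576 221.18677043] ((162.22569274902344, 221.11090087890625), (13.224197387695312, 20.771968841552734), 86.42366790771484)
scene [219 216  23  19 245] [229.43673469 224.56326531] ((229.50001525878906, 224.50003051757812), (19.230182647705078, 14.758047103881836), 26.56505012512207)
```

View pics/c1.png

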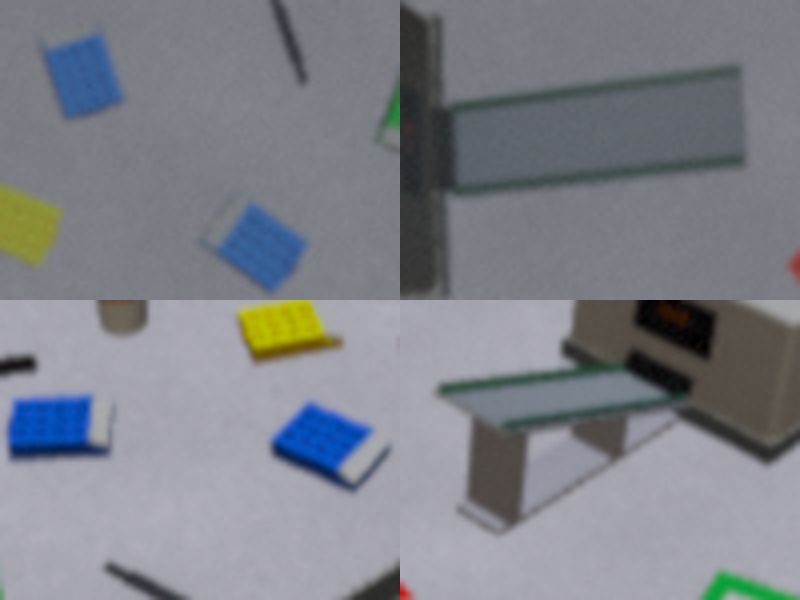

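```bash
cat > fit.py <<'E'
from h import *
from scipy.optimize import least_squares
def px(lst,x,y): return (np.array(lst,float)+.5)/4-.5+[x,y]
lid=np.array([[.0235,.026,.017],[.0235,-.026,.017],[-.0375,-.026,.017],[-.0375,.026,.017]])
def pose(p,P,z=0,tilt=0): return P@(R.from_euler('z',p[2])*R.from_euler('y',tilt)).as_matrix().T+[p[0],p[1],z]
def fit(obs,P,p0,**k):
    f=lambda p:np.concatenate([(proj(n,pose(p,P[i],**k))-q).ravel() for n,i,q in obs])
    r=least_squares(f,p0,loss='soft_l1'); return r.x,f(r.x)
E
python3 - <<'E'
from fit import *
a=slice(None)
A,e=fit([("top",a,px([(44,45),(104,33),(122,100),(66,118)],275,138)),],lid[[0,1,2,3]],[.67,-.16,1.8]);print("A",A,e.round(1))
B,e=fit([("top",a,px([(218,250),(248,203),(307,240),(276,291)],275,138))],lid,[.55,-.3,1]);print("B",B,e.round(1))
print("scene A",(proj("scene",pose(A,lid))-[150,190])*4+1.5+[0,300],"B",(proj("scene",pose(B,lid))-[150,190])*4+1.5+[0,300])
T=np.array([[-.27,-.036,.008],[-.27,.036,.008],[0,-.036,.008],[0,.036,.008]])
t0=[("top",a,px([(340,68),(344,161),(54,103),(56,190)],130,133))]
s0=[("scene",a,px([(105,130),(40,88),(285,98),(228,69)],270,130))]
for o in(t0,s0,t0+s0):
    C,e=fit(o,T,[.6,.37,1.57],z=.035,tilt=np.radians(20));print("T",C,e.round(1))
E
```

```text
A [ 0.61688309 -0.18449092  0.25717543] [ 0.3  0.7 -0.1 -0.2  0.2  0.1 -0.4 -0.5]
B [ 0.4659617  -0.32954582  0.98055126] [-0.6  0.4  0.1 -0.6  0.4  0.   0.   0.1]
scene A [[374.23548367 434.72371411]
 [333.48864429 474.01951371]
 [269.16296301 441.30356945]
 [310.69073458 403.58921446]] B [[ 90.96597907 396.78102265]
 [ 89.20050959 442.59962581]
 [  7.53208708 448.6524392 ]
 [ 11.72769314 402.45235309]]
T [0.56512854 0.32685482 1.6154978 ] [ 0.2  0.3  0.1 -0.3 -0.1  0.3 -0.2 -0.3]
T [0.56916972 0.32729911 1.6172702 ] [ 0.1 -0.8  0.   0.3  0.5  0.7 -0.7 -0.2]
T [0.56646805 0.32751068 1.61724492] [-0.1 -0.3 -0.1 -0.8 -0.3 -0.1 -0.3 -0.7 -0.5 -1.2 -0.5 -0.1  0.   0.3
 -1.2 -0.5]
```

```bash
cat >> h.py <<'E'
def cass(p,z): # grasp target, tool x = cassette x
    return np.array([p[0],p[1],z]), R.from_euler('z',p[2])*R.from_euler('x',np.pi)
TR=np.array([.5665,.3273,1.617]); RT=R.from_euler('z',TR[2])*R.from_euler('y',np.radians(20))
def chute(x,zt): # TCP at trough x, height zt over floor
    return np.array([TR[0],TR[1],.035])+RT.apply([x,0,zt]), RT*R.from_euler('x',np.pi)
def plan(tgt,o=None):
    o=o or manip.get_obs(); q=R.from_quat(o["ee_rot"])
    print("now",o["position"].round(4),"tgt",tgt[0].round(4),"rot(deg)",(q.inv()*tgt[1]).as_rotvec(True).round(1),
     "offset in target frame",tgt[1].inv().apply(tgt[0]-o["position"]).round(4),"in current",q.inv().apply(tgt[0]-o["position"]).round(4))
E
python3 -c "
from h import *
plan(cass([.466,-.3295,.98],.12))"
```

```text
now [ 0.2052 -0.59    0.2416] tgt [ 0.466  -0.3295  0.12  ] rot(deg) [ -0.1  -0.  -37. ] offset in target frame [0.3616 0.0715 0.1216] in current [ 0.3319 -0.1602  0.1218]
```

Request:
jog_arm(deltas=[{"rotation": [0,0,-6.2],"gripper": 1},{"rotation": [0,0,-6.2],"gripper": 1},{"rotation": [0,0,-6.2],"gripper": 1},{"rotation": [0,0,-6.2],"gripper": 1},{"rotation": [0,0,-6.2],"gripper": 1},{"rotation": [0,0,-6],"gripper": 1},{"offset": [0.03,0.006,0.01],"gripper": 1},{"offset": [0.03,0.006,0.01],"gripper": 1},{"offset": [0.03,0.006,0.01],"gripper": 1},{"offset": [0.03,0.006,0.01],"gripper": 1},{"offset": [0.03,0.006,0.01],"gripper": 1},{"offset": [0.03,0.006,0.01],"gripper": 1},{"offset": [0.03,0.006,0.01],"gripper": 1},{"offset": [0.03,0.006,0.01],"gripper": 1},{"offset": [0.03,0.006,0.01],"gripper": 1},{"offset": [0.03,0.006,0.01],"gripper": 1},{"offset": [0.03,0.006,0.01],"gripper": 1},{"offset": [0.03,0.006,0.01],"gripper": 1},{"gripper": 1},{"gripper": 1}])

```text
schema error: expected keys gripper, offset, rotation
```

```bash
python3 - <<'E'
from h import *
plan(cass([.466,-.3295,.98],.013))
s=imaging.camera("scene");t=imaging.camera("top")
u,v=proj("scene",[.466,-.33,.05])[0].astype(int)
u2,v2=proj("top",[.466,-.33,.05])[0].astype(int)
cv2.imwrite("pics/g1.png",np.hstack([crop(s,u-50,v-50,100,100,4),crop(t,u2-50,v2-50,100,100,4)]))
E
```

```text
now [ 0.2052 -0.59    0.2416] tgt [ 0.466  -0.3295  0.013 ] rot(deg) [ -0.1  -0.  -37. ] offset in target frame [0.3616 0.0715 0.2286] in current [ 0.3319 -0.1601  0.2288]
```

View pics/g1.png

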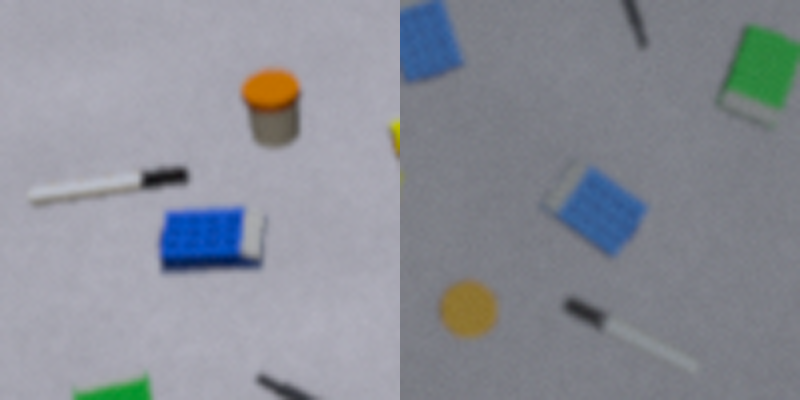

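The move was refused because every row needs all three keys. The picture shows blue B at (212,238) in the left crop and (603,210) in the right, with both long sides free.

Request:
jog_arm(deltas=[{"rotation": [0,0,-6.2],"gripper": 1,"offset": [0,0,0]},{"rotation": [0,0,-6.2],"gripper": 1,"offset": [0,0,0]},{"rotation": [0,0,-6.2],"gripper": 1,"offset": [0,0,0]},{"rotation": [0,0,-6.2],"gripper": 1,"offset": [0,0,0]},{"rotation": [0,0,-6.2],"gripper": 1,"offset": [0,0,0]},{"rotation": [0,0,-6],"gripper": 1,"offset": [0,0,0]},{"offset": [0.03,0.006,0.01],"gripper": 1,"rotation": [0,0,0]},{"offset": [0.03,0.006,0.01],"gripper": 1,"rotation": [0,0,0]},{"offset": [0.03,0.006,0.01],"gripper": 1,"rotation": [0,0,0]},{"offset": [0.03,0.006,0.01],"gripper": 1,"rotation": [0,0,0]},{"offset": [0.03,0.006,0.01],"gripper": 1,"rotation": [0,0,0]},{"offset": [0.03,0.006,0.01],"gripper": 1,"rotation": [0,0,0]},{"offset": [0.03,0.006,0.01],"gripper": 1,"rotation": [0,0,0]},{"offset": [0.03,0.006,0.01],"gripper": 1,"rotation": [0,0,0]},{"offset": [0.03,0.006,0.01],"gripper": 1,"rotation": [0,0,0]},{"offset": [0.03,0.006,0.01],"gripper": 1,"rotation": [0,0,0]},{"offset": [0.03,0.006,0.01],"gripper": 1,"rotation": [0,0,0]},{"offset": [0.03,0.006,0.01],"gripper": 1,"rotation": [0,0,0]},{"gripper": 1,"offset": [0,0,0],"rotation": [0,0,0]},{"gripper": 1,"offset": [0,0,0],"rotation": [0,0,0]}])

```text
clock: 2.2
position: [0.4657, -0.3307, 0.122]
ee_rot: [0.882, 0.472, -0.0, -0.0]
ft_force: [-0.6, -0.7, 0.5]
grip_width: 1.001
grasp_force: 0.0
```

```bash
python3 - <<'E'
from h import *
plan(cass([.466,-.3295,.98],.013))
s=imaging.camera("scene");t=imaging.camera("top")
u,v=proj("scene",[.466,-.33,.05])[0].astype(int)
u2,v2=proj("top",[.466,-.33,.05])[0].astype(int)
cv2.imwrite("pics/g2.png",np.hstack([crop(s,u-50,v-50,100,100,4),crop(t,u2-50,v2-50,100,100,4)]))
E
```

```text
now [ 0.4657 -0.3307  0.122 ] tgt [ 0.466  -0.3295  0.013 ] rot(deg) [-0.   0.   0.1] offset in target frame [ 0.0012 -0.0005  0.109 ] in current [ 0.0012 -0.0004  0.109 ]
```

View pics/g2.png

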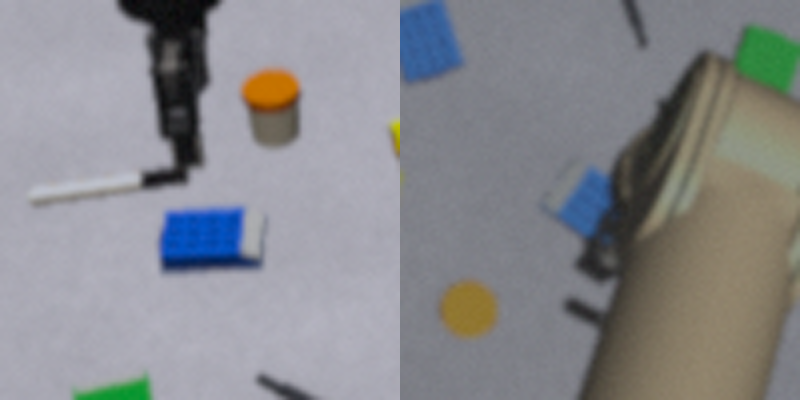

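```bash
python3 - <<'E'
from h import *
o=manip.get_obs();q=R.from_quat(o["ee_rot"]);u,v=proj("scene",[.466,-.33,.05])[0].astype(int);u2,v2=proj("top",[.466,-.33,.05])[0].astype(int)
P=o["position"]+q.apply([[0,0,.011],[0,.0425,-.002],[0,-.0425,-.002],[0,.057,-.002],[0,-.057,-.002]])
print(((proj("scene",P)-[u-50,v-50])*4+1.5).round(), ((proj("top",P)-[u2-50,v2-50])*4+1.5).round())
print(((proj("scene",[.466,-.3295,.0])-[u-50,v-50])*4+1.5).round())
E
```

```text
[[192. 140.]
 [187. 164.]
 [192.  91.]
 [185. 178.]
 [193.  79.]] [[222. 199.]
 [254. 153.]
 [196. 243.]
 [263. 138.]
 [186. 259.]]
[[214. 250.]]
```

The near fingertip is seen at (190,165), where the model predicts (187,164). I'll descend and grip.

Request:
jog_arm(deltas=[{"rotation": [0,0,0],"gripper": 1,"offset": [0.001,0,0.02]},{"rotation": [0,0,0],"gripper": 1,"offset": [0,0,0.02]},{"rotation": [0,0,0],"gripper": 1,"offset": [0,0,0.02]},{"rotation": [0,0,0],"gripper": 1,"offset": [0,0,0.02]},{"rotation": [0,0,0],"gripper": 1,"offset": [0,0,0.015]},{"rotation": [0,0,0],"gripper": 1,"offset": [0,0,0.009]},{"rotation": [0,0,0],"gripper": 1,"offset": [0,0,0.005]},{"rotation": [0,0,0],"gripper": 1,"offset": [0,0,0]},{"rotation": [0,0,0],"gripper": 0.3,"offset": [0,0,0]},{"rotation": [0,0,0],"gripper": 0.3,"offset": [0,0,0]},{"rotation": [0,0,0],"gripper": 0.3,"offset": [0,0,0]},{"rotation": [0,0,0],"gripper": 0.3,"offset": [0,0,0]},{"rotation": [0,0,0],"gripper": 0.3,"offset": [0,0,0]},{"rotation": [0,0,0],"gripper": 0.3,"offset": [0,0,0]},{"rotation": [0,0,0],"gripper": 0.3,"offset": [0,0,0]},{"rotation": [0,0,0],"gripper": 0.3,"offset": [0,0,0]}], newtons=40)

```text
clock: 3.9
position: [0.4667, -0.3308, 0.0143]
ee_rot: [0.882, 0.471, 0.0, 0.001]
ft_force: [-1.2, 0.2, 6.3]
grip_width: 0.595
grasp_force: 41.9
```

Request:
jog_arm(deltas=[{"rotation": [0,0,0],"gripper": 0.3,"offset": [0,0,-0.01]},{"rotation": [0,0,0],"gripper": 0.3,"offset": [0,0,-0.02]},{"rotation": [0,0,0],"gripper": 0.3,"offset": [0,0,-0.03]},{"rotation": [0,0,0],"gripper": 0.3,"offset": [0,0,-0.03]},{"rotation": [0,0,0],"gripper": 0.3,"offset": [0,0,-0.03]},{"rotation": [0,0,0],"gripper": 0.3,"offset": [0,0,-0.03]},{"rotation": [0,0,0],"gripper": 0.3,"offset": [0,0,-0.03]},{"rotation": [0,0,0],"gripper": 0.3,"offset": [0,0,-0.03]},{"rotation": [0,0,0],"gripper": 0.3,"offset": [0,0,-0.02]},{"rotation": [0,0,0],"gripper": 0.3,"offset": [0,0,0]}])

```text
clock: 4.9
position: [0.4673, -0.3309, 0.2473]
ee_rot: [0.882, 0.471, 0.001, 0.003]
ft_force: [0.9, 0.4, -0.7]
grip_width: 0.595
grasp_force: 41.7
```

```bash
python3 -c "
from h import *
print(manip.get_obs()['grip_width'],manip.get_obs()['grasp_force'])
plan(chute(-.19,.10)); plan(chute(-.19,.024))"
```

```text
0.5947904390690409 41.69304236769676
now [ 0.4673 -0.3309  0.2473] tgt [0.5732 0.1831 0.194 ] rot(deg) [ -6.1 -19.2 -36.1] offset in target frame [ 0.4962  0.1295 -0.1238] in current [ 0.4861 -0.1983  0.0521]
now [ 0.4673 -0.3309  0.2473] tgt [0.5744 0.1571 0.1225] rot(deg) [ -6.1 -19.2 -36.1] offset in target frame [ 0.4962  0.1295 -0.0478] in current [ 0.4652 -0.1833  0.1236]
```

Request:
jog_arm(deltas=[{"rotation": [-1,-3.2,-6],"gripper": 0.3,"offset": [0,0,0]},{"rotation": [-1,-3.2,-6],"gripper": 0.3,"offset": [0,0,0]},{"rotation": [-1,-3.2,-6],"gripper": 0.3,"offset": [0,0,0]},{"rotation": [-1,-3.2,-6],"gripper": 0.3,"offset": [0,0,0]},{"rotation": [-1,-3.2,-6],"gripper": 0.3,"offset": [0,0,0]},{"rotation": [-1,-3.2,-6],"gripper": 0.3,"offset": [0,0,0]},{"rotation": [0,0,0],"gripper": 0.3,"offset": [0.035,0.01,-0.009]},{"rotation": [0,0,0],"gripper": 0.3,"offset": [0.035,0.01,-0.009]},{"rotation": [0,0,0],"gripper": 0.3,"offset": [0.035,0.01,-0.009]},{"rotation": [0,0,0],"gripper": 0.3,"offset": [0.035,0.01,-0.009]},{"rotation": [0,0,0],"gripper": 0.3,"offset": [0.035,0.01,-0.009]},{"rotation": [0,0,0],"gripper": 0.3,"offset": [0.035,0.01,-0.009]},{"rotation": [0,0,0],"gripper": 0.3,"offset": [0.035,0.01,-0.009]},{"rotation": [0,0,0],"gripper": 0.3,"offset": [0.035,0.01,-0.009]},{"rotation": [0,0,0],"gripper": 0.3,"offset": [0.035,0.01,-0.009]},{"rotation": [0,0,0],"gripper": 0.3,"offset": [0.035,0.01,-0.009]},{"rotation": [0,0,0],"gripper": 0.3,"offset": [0.035,0.01,-0.009]},{"rotation": [0,0,0],"gripper": 0.3,"offset": [0.035,0.01,-0.009]},{"rotation": [0,0,0],"gripper": 0.3,"offset": [0.035,0.01,-0.009]},{"rotation": [0,0,0],"gripper": 0.3,"offset": [0,0,0]}])

```text
clock: 6.9
position: [0.5742, 0.1483, 0.1972]
ee_rot: [0.678, 0.715, -0.12, 0.121]
ft_force: [-1.1, 0.1, 0.0]
grip_width: 0.597
grasp_force: 41.7
```

```bash
python3 -c "
from h import *
plan(chute(-.19,.10)); plan(chute(-.19,.024))
s=imaging.camera('scene');cv2.imwrite('pics/ch1.png',crop(s,250,80,130,130,4))"
```

```text
now [0.5742 0.1483 0.1972] tgt [0.5732 0.1831 0.194 ] rot(deg) [-0.3 -0.4  0.4] offset in target frame [ 0.0338  0.0006 -0.0089] in current [ 0.0339  0.0007 -0.0087]
now [0.5742 0.1483 0.1972] tgt [0.5744 0.1571 0.1225] rot(deg) [-0.3 -0.4  0.4] offset in target frame [0.0338 0.0006 0.0671] in current [0.0334 0.0012 0.0673]
```

View pics/ch1.png

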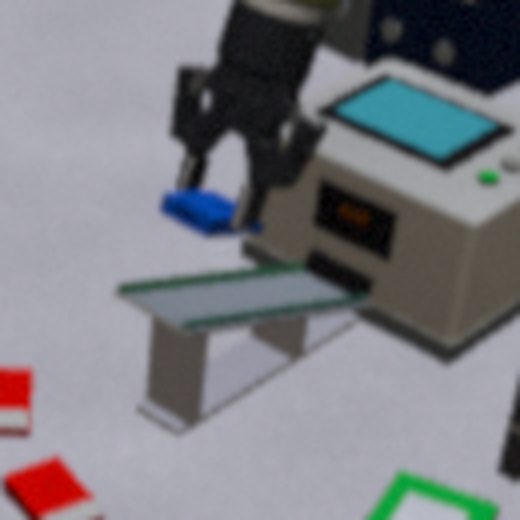

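The cassette is held at (210,212) above the chute, parallel to its floor with the label end downhill. I'll lower it.

Request:
jog_arm(deltas=[{"rotation": [-0.3,-0.4,0.4],"gripper": 0.3,"offset": [0.011,0,0.01]},{"rotation": [0,0,0],"gripper": 0.3,"offset": [0.011,0,0.015]},{"rotation": [0,0,0],"gripper": 0.3,"offset": [0.011,0.001,0.015]},{"rotation": [0,0,0],"gripper": 0.3,"offset": [0,0,0.01]},{"rotation": [0,0,0],"gripper": 0.3,"offset": [0,0,0.008]},{"rotation": [0,0,0],"gripper": 0.3,"offset": [0,0,0.004]},{"rotation": [0,0,0],"gripper": 0.3,"offset": [0,0,0.003]},{"rotation": [0,0,0],"gripper": 0.3,"offset": [0,0,0]},{"rotation": [0,0,0],"gripper": 0.3,"offset": [0,0,0]}])

```text
clock: 7.85
position: [0.5763, 0.1513, 0.1269]
ee_rot: [0.683, 0.709, -0.12, 0.127]
ft_force: [-0.2, 0.3, 0.4]
grip_width: 0.595
grasp_force: 41.7
```

```bash
python3 -c "
from h import *
plan(chute(-.19,.024));print(manip.get_obs()['ft_force'])
s=imaging.camera('scene');t=imaging.camera('top');cv2.imwrite('pics/ch2.png',np.hstack([crop(s,265,115,100,100,4),crop(t,140,120,100,100,4)]))"
```

```text
now [0.5763 0.1513 0.1269] tgt [0.5744 0.1571 0.1225] rot(deg) [ 0.   0.2 -0.5] offset in target frame [ 0.0071 -0.0017  0.0021] in current [ 0.0071 -0.0017  0.0021]
[-0.24259267  0.33622683  0.37379821]
```

View pics/ch2.png

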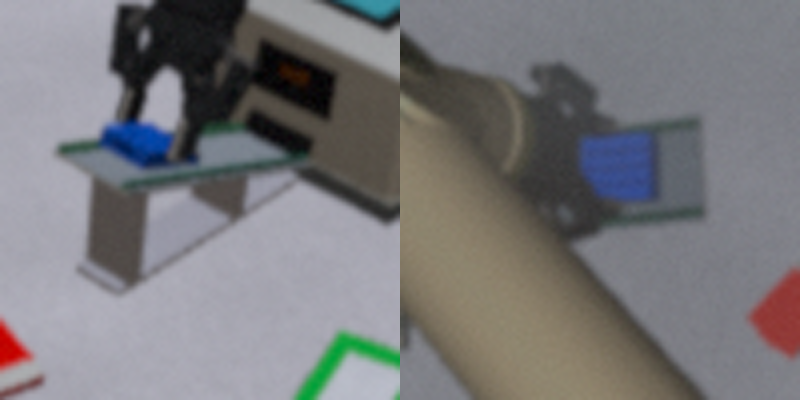

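The cassette sits between the rails, its centre about 1 pixel (3 mm) towards the upper rail in the top view. I'll shift 3 mm, lower 3 mm and release.

Request:
jog_arm(deltas=[{"rotation": [0,0,0],"gripper": 0.3,"offset": [0,-0.003,0]},{"rotation": [0,0,0],"gripper": 0.3,"offset": [0,0,0.003]},{"rotation": [0,0,0],"gripper": 0.3,"offset": [0,0,0]},{"rotation": [0,0,0],"gripper": 0.85,"offset": [0,0,0]},{"rotation": [0,0,0],"gripper": 0.85,"offset": [0,0,0]},{"rotation": [0,0,0],"gripper": 0.85,"offset": [0,0,0]},{"rotation": [0,0,0],"gripper": 0.85,"offset": [0,0,0]},{"rotation": [0,0,0],"gripper": 0.85,"offset": [0,0,0]},{"rotation": [0,0,0],"gripper": 0.85,"offset": [0,0,-0.01]},{"rotation": [0,0,0],"gripper": 0.85,"offset": [0,0,-0.02]},{"rotation": [0,0,0],"gripper": 0.85,"offset": [0,0,-0.03]},{"rotation": [0,0,0],"gripper": 0.85,"offset": [0,0,-0.03]},{"rotation": [0,0,0],"gripper": 0.85,"offset": [0,0,-0.03]},{"rotation": [0,0,0],"gripper": 0.85,"offset": [0,0,0]}])

```text
clock: 9.35
position: [0.5718, 0.1945, 0.241]
ee_rot: [0.682, 0.71, -0.117, 0.128]
ft_force: [0.8, -0.2, -0.4]
grip_width: 0.849
grasp_force: 0.0
```

```bash
python3 -c "
from h import *
plan(cass([.617,-.1845,.257],.20))
s=imaging.camera('scene');t=imaging.camera('top');cv2.imwrite('pics/ch3.png',np.hstack([crop(s,265,115,100,100,4),crop(t,140,120,100,100,4)]))"
```

```text
now [0.5718 0.1945 0.241 ] tgt [ 0.617  -0.1845  0.2   ] rot(deg) [13.9 16.5 76.7] offset in target frame [-0.0527  0.378   0.041 ] in current [-0.3435  0.0292  0.1687]
```

View pics/ch3.png

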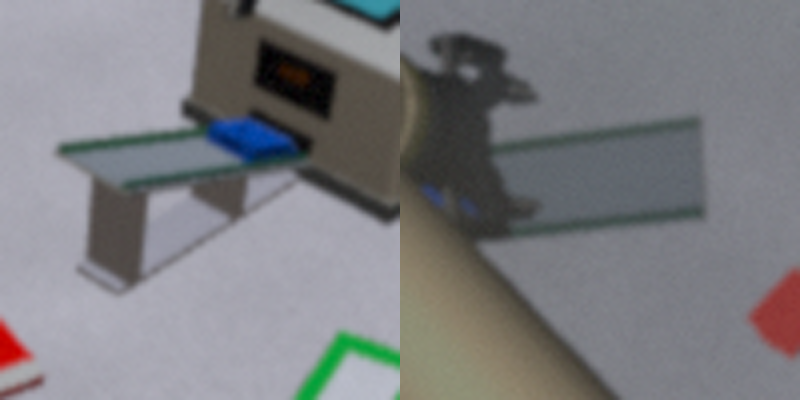

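The first cassette lies flat against the stop at (250,140). On to the second.

Request:
jog_arm(deltas=[{"rotation": [0,0,0],"gripper": 1,"offset": [-0.034,0.003,0.017]},{"rotation": [0,0,0],"gripper": 1,"offset": [-0.034,0.003,0.017]},{"rotation": [0,0,0],"gripper": 1,"offset": [-0.034,0.003,0.017]},{"rotation": [0,0,0],"gripper": 1,"offset": [-0.034,0.003,0.017]},{"rotation": [0,0,0],"gripper": 1,"offset": [-0.034,0.003,0.017]},{"rotation": [0,0,0],"gripper": 1,"offset": [-0.034,0.003,0.017]},{"rotation": [0,0,0],"gripper": 1,"offset": [-0.034,0.003,0.017]},{"rotation": [0,0,0],"gripper": 1,"offset": [-0.034,0.003,0.017]},{"rotation": [0,0,0],"gripper": 1,"offset": [-0.034,0.003,0.017]},{"rotation": [0,0,0],"gripper": 1,"offset": [-0.034,0.003,0.017]},{"rotation": [0,0,0],"gripper": 1,"offset": [0,0,0]}])

```text
clock: 10.55
position: [0.6139, -0.1928, 0.1922]
ee_rot: [0.686, 0.706, -0.123, 0.126]
ft_force: [-0.9, -0.7, -0.5]
grip_width: 0.997
grasp_force: 0.0
```

Request:
jog_arm(deltas=[{"rotation": [1.4,1.65,7.67],"gripper": 1,"offset": [0,0,0]},{"rotation": [1.4,1.65,7.67],"gripper": 1,"offset": [0,0,0]},{"rotation": [1.4,1.65,7.67],"gripper": 1,"offset": [0,0,0]},{"rotation": [1.4,1.65,7.67],"gripper": 1,"offset": [0,0,0]},{"rotation": [1.4,1.65,7.67],"gripper": 1,"offset": [0,0,0]},{"rotation": [1.4,1.65,7.67],"gripper": 1,"offset": [0,0,0]},{"rotation": [1.4,1.65,7.67],"gripper": 1,"offset": [0,0,0]},{"rotation": [1.4,1.65,7.67],"gripper": 1,"offset": [0,0,0]},{"rotation": [1.4,1.65,7.67],"gripper": 1,"offset": [0,0,0]},{"rotation": [1.4,1.65,7.67],"gripper": 1,"offset": [0,0,0]},{"rotation": [0,0,0],"gripper": 1,"offset": [0,0,0]},{"rotation": [0,0,0],"gripper": 1,"offset": [0,0,0]}])

```text
clock: 11.75
position: [0.6155, -0.1849, 0.1935]
ee_rot: [0.992, 0.129, -0.004, 0.001]
ft_force: [-0.2, -0.0, 0.2]
grip_width: 0.999
grasp_force: 0.0
```

```bash
python3 -c "
from h import *
plan(cass([.617,-.1845,.257],.013))"
```

```text
now [ 0.6155 -0.1849  0.1935] tgt [ 0.617  -0.1845  0.013 ] rot(deg) [0.1 0.5 0.1] offset in target frame [ 0.0015 -0.      0.1805] in current [ 0.0031 -0.0003  0.1805]
```

Request:
jog_arm(deltas=[{"rotation": [0.1,0.5,0.1],"gripper": 1,"offset": [0.002,0,0.025]},{"rotation": [0,0,0],"gripper": 1,"offset": [0,0,0.03]},{"rotation": [0,0,0],"gripper": 1,"offset": [0,0,0.03]},{"rotation": [0,0,0],"gripper": 1,"offset": [0,0,0.03]},{"rotation": [0,0,0],"gripper": 1,"offset": [0,0,0.03]},{"rotation": [0,0,0],"gripper": 1,"offset": [0,0,0.02]},{"rotation": [0,0,0],"gripper": 1,"offset": [0,0,0.01]},{"rotation": [0,0,0],"gripper": 1,"offset": [0,0,0.004]},{"rotation": [0,0,0],"gripper": 1,"offset": [0,0,0]},{"rotation": [0,0,0],"gripper": 0.3,"offset": [0,0,0]},{"rotation": [0,0,0],"gripper": 0.3,"offset": [0,0,0]},{"rotation": [0,0,0],"gripper": 0.3,"offset": [0,0,0]},{"rotation": [0,0,0],"gripper": 0.3,"offset": [0,0,0]},{"rotation": [0,0,0],"gripper": 0.3,"offset": [0,0,0]},{"rotation": [0,0,0],"gripper": 0.3,"offset": [0,0,0]},{"rotation": [0,0,0],"gripper": 0.3,"offset": [0,0,0]},{"rotation": [0,0,0],"gripper": 0.3,"offset": [0,0,0]}], newtons=40)

```text
clock: 13.45
position: [0.6187, -0.1845, 0.0165]
ee_rot: [0.992, 0.126, 0.002, 0.0]
ft_force: [-1.7, 0.2, 5.2]
grip_width: 0.599
grasp_force: 41.4
```

Request:
jog_arm(deltas=[{"rotation": [0,0,0],"gripper": 0.3,"offset": [0,0,-0.01]},{"rotation": [0,0,0],"gripper": 0.3,"offset": [0,0,-0.02]},{"rotation": [0,0,0],"gripper": 0.3,"offset": [0,0,-0.03]},{"rotation": [0,0,0],"gripper": 0.3,"offset": [0,0,-0.03]},{"rotation": [0,0,0],"gripper": 0.3,"offset": [0,0,-0.03]},{"rotation": [0,0,0],"gripper": 0.3,"offset": [0,0,-0.03]},{"rotation": [0,0,0],"gripper": 0.3,"offset": [0,0,-0.03]},{"rotation": [0,0,0],"gripper": 0.3,"offset": [0,0,-0.03]},{"rotation": [0,0,0],"gripper": 0.3,"offset": [0,0,-0.02]},{"rotation": [0,0,0],"gripper": 0.3,"offset": [0,0,0]}])

```text
clock: 14.45
position: [0.6189, -0.1846, 0.2495]
ee_rot: [0.992, 0.126, 0.004, 0.001]
ft_force: [1.1, 0.7, -0.4]
grip_width: 0.595
grasp_force: 41.7
```

```bash
python3 -c "
from h import *
plan(chute(-.20,.10))"
```

```text
now [ 0.6189 -0.1846  0.2495] tgt [0.5736 0.1737 0.1974] rot(deg) [-13.2 -17.  -77.4] offset in target frame [ 0.3562 -0.0287 -0.0742] in current [ 0.0455 -0.3584  0.0515]
```

Request:
jog_arm(deltas=[{"rotation": [-1.32,-1.7,-7.74],"gripper": 0.3,"offset": [0,0,0]},{"rotation": [-1.32,-1.7,-7.74],"gripper": 0.3,"offset": [0,0,0]},{"rotation": [-1.32,-1.7,-7.74],"gripper": 0.3,"offset": [0,0,0]},{"rotation": [-1.32,-1.7,-7.74],"gripper": 0.3,"offset": [0,0,0]},{"rotation": [-1.32,-1.7,-7.74],"gripper": 0.3,"offset": [0,0,0]},{"rotation": [-1.32,-1.7,-7.74],"gripper": 0.3,"offset": [0,0,0]},{"rotation": [-1.32,-1.7,-7.74],"gripper": 0.3,"offset": [0,0,0]},{"rotation": [-1.32,-1.7,-7.74],"gripper": 0.3,"offset": [0,0,0]},{"rotation": [-1.32,-1.7,-7.74],"gripper": 0.3,"offset": [0,0,0]},{"rotation": [-1.32,-1.7,-7.74],"gripper": 0.3,"offset": [0,0,0]},{"rotation": [0,0,0],"gripper": 0.3,"offset": [0,0,0]}])

```text
clock: 15.55
position: [0.6171, -0.1834, 0.2444]
ee_rot: [0.678, 0.714, -0.122, 0.122]
ft_force: [-0.1, -0.4, -0.3]
grip_width: 0.594
grasp_force: 41.7
```

Request:
jog_arm(deltas=[{"rotation": [0,0,0],"gripper": 0.3,"offset": [0.03,-0.0024,-0.0062]},{"rotation": [0,0,0],"gripper": 0.3,"offset": [0.03,-0.0024,-0.0062]},{"rotation": [0,0,0],"gripper": 0.3,"offset": [0.03,-0.0024,-0.0062]},{"rotation": [0,0,0],"gripper": 0.3,"offset": [0.03,-0.0024,-0.0062]},{"rotation": [0,0,0],"gripper": 0.3,"offset": [0.03,-0.0024,-0.0062]},{"rotation": [0,0,0],"gripper": 0.3,"offset": [0.03,-0.0024,-0.0062]},{"rotation": [0,0,0],"gripper": 0.3,"offset": [0.03,-0.0024,-0.0062]},{"rotation": [0,0,0],"gripper": 0.3,"offset": [0.03,-0.0024,-0.0062]},{"rotation": [0,0,0],"gripper": 0.3,"offset": [0.03,-0.0024,-0.0062]},{"rotation": [0,0,0],"gripper": 0.3,"offset": [0.03,-0.0024,-0.0062]},{"rotation": [0,0,0],"gripper": 0.3,"offset": [0.03,-0.0024,-0.0062]},{"rotation": [0,0,0],"gripper": 0.3,"offset": [0.03,-0.0024,-0.0062]},{"rotation": [0,0,0],"gripper": 0.3,"offset": [0,0,0]},{"rotation": [0,0,0],"gripper": 0.3,"offset": [0,0,0]}])

```text
clock: 16.95
position: [0.5716, 0.1777, 0.1926]
ee_rot: [0.681, 0.712, -0.122, 0.122]
ft_force: [0.5, -0.6, -0.1]
grip_width: 0.592
grasp_force: 41.7
```

```bash
python3 -c "
from h import *
plan(chute(-.20,.024))"
```

```text
now [0.5716 0.1777 0.1926] tgt [0.5748 0.1478 0.126 ] rot(deg) [-0.4 -0.2  0. ] offset in target frame [-0.0055  0.0018  0.0729] in current [-0.0057  0.0023  0.0729]
```

Request:
jog_arm(deltas=[{"rotation": [-0.4,-0.2,0],"gripper": 0.3,"offset": [-0.006,0.001,0.015]},{"rotation": [0,0,0],"gripper": 0.3,"offset": [0,0,0.02]},{"rotation": [0,0,0],"gripper": 0.3,"offset": [0,0,0.015]},{"rotation": [0,0,0],"gripper": 0.3,"offset": [0,0,0.01]},{"rotation": [0,0,0],"gripper": 0.3,"offset": [0,0,0.007]},{"rotation": [0,0,0],"gripper": 0.3,"offset": [0,0,0.004]},{"rotation": [0,0,0],"gripper": 0.3,"offset": [0,0,0]},{"rotation": [0,0,0],"gripper": 0.3,"offset": [0,0,0]}])

```text
clock: 17.75
position: [0.5743, 0.1482, 0.1288]
ee_rot: [0.679, 0.713, -0.12, 0.126]
ft_force: [-0.2, 0.7, 0.5]
grip_width: 0.593
grasp_force: 41.7
```

```bash
python3 -c "
from h import *
plan(chute(-.20,.024))
s=imaging.camera('scene');t=imaging.camera('top');cv2.imwrite('pics/ch4.png',np.hstack([crop(s,265,115,100,100,4),crop(t,140,120,100,100,4)]))"
```

```text
now [0.5743 0.1482 0.1288] tgt [0.5748 0.1478 0.126 ] rot(deg) [0.1 0.  0.1] offset in target frame [0.0006 0.0005 0.0028] in current [0.0006 0.0005 0.0028]
```

View pics/ch4.png

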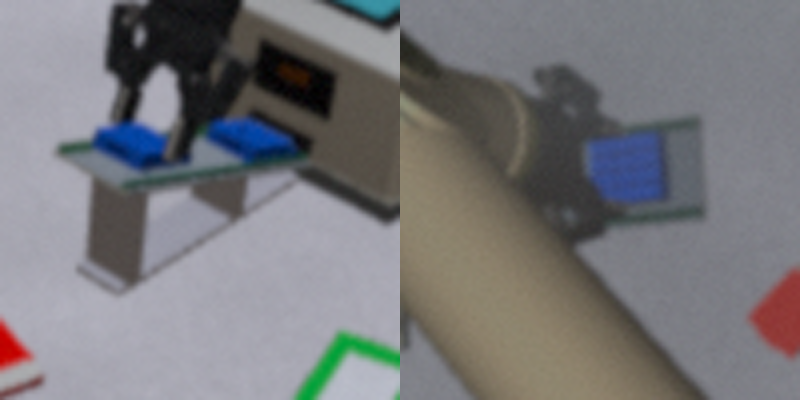

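The second cassette (135,145) is centred between the rails like the first, which rests at the stop (255,140). I'll release it, then retract to the uphill side so the arm clears the view.

Request:
jog_arm(deltas=[{"rotation": [0,0,0],"gripper": 0.3,"offset": [0,-0.001,0.003]},{"rotation": [0,0,0],"gripper": 0.3,"offset": [0,0,0]},{"rotation": [0,0,0],"gripper": 0.85,"offset": [0,0,0]},{"rotation": [0,0,0],"gripper": 0.85,"offset": [0,0,0]},{"rotation": [0,0,0],"gripper": 0.85,"offset": [0,0,0]},{"rotation": [0,0,0],"gripper": 0.85,"offset": [0,0,0]},{"rotation": [0,0,0],"gripper": 0.85,"offset": [0,0,0]},{"rotation": [0,0,0],"gripper": 0.85,"offset": [0,0,-0.01]},{"rotation": [0,0,0],"gripper": 0.85,"offset": [0,0,-0.02]},{"rotation": [0,0,0],"gripper": 0.85,"offset": [0,0,-0.03]},{"rotation": [0,0,0],"gripper": 0.85,"offset": [0,0,-0.03]},{"rotation": [0,0,0],"gripper": 0.85,"offset": [0,0,-0.03]},{"rotation": [0,0,0],"gripper": 0.85,"offset": [-0.03,0,0]},{"rotation": [0,0,0],"gripper": 0.85,"offset": [-0.04,0,0]},{"rotation": [0,0,0],"gripper": 0.85,"offset": [-0.04,0,0]},{"rotation": [0,0,0],"gripper": 0.85,"offset": [-0.04,0,0]},{"rotation": [0,0,0],"gripper": 0.85,"offset": [-0.03,0,0]},{"rotation": [0,0,0],"gripper": 0.85,"offset": [-0.03,0,0]},{"rotation": [0,0,0],"gripper": 0.85,"offset": [0,0,0]},{"rotation": [0,0,0],"gripper": 0.85,"offset": [0,0,0]}])

```text
clock: 19.85
position: [0.5807, -0.0093, 0.311]
ee_rot: [0.68, 0.713, -0.12, 0.126]
ft_force: [0.2, -0.8, -0.4]
grip_width: 0.848
grasp_force: 0.0
```

```bash
python3 -c "
from h import *
s=imaging.camera('scene');t=imaging.camera('top');cv2.imwrite('pics/ch5.png',np.hstack([crop(s,265,115,100,100,4),crop(t,130,120,100,100,4)]))
C=np.array([[x,y,.017] for X in(-.0375,-.1125) for x in(X-.0375,X+.0235) for y in(-.026,.026)])
P=RT.apply(C)+[TR[0],TR[1],.035]
print(((proj('top',P)-[130,120])*4+1.5+[400,0]).round(),((proj('scene',P)-[265,115])*4+1.5).round())"
```

```text
[[523. 156.]
 [524. 218.]
 [461. 163.]
 [462. 225.]
 [602. 146.]
 [604. 210.]
 [537. 154.]
 [539. 217.]] [[253. 152.]
 [208. 128.]
 [291. 147.]
 [246. 124.]
 [204. 158.]
 [158. 133.]
 [244. 153.]
 [199. 129.]]
```

View pics/ch5.png

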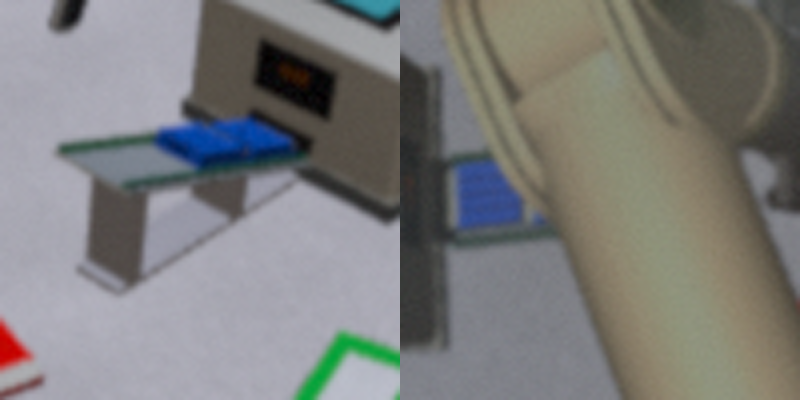

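Both cassettes are queued flat at the stop: the first spans columns 460–523 in the top view (predicted 461–523), and the rear one's uphill edge is at (157,135) in the scene view (predicted (158,133)). The arm is clear, so I'll hand in.

```bash
python3 -c "
from workcell import workorder
print(workorder.hand_in())"
```

```text
the job is handed in; nothing more can be done
None
```

Both blue cassettes are queued flat in the chute with their label ends downhill, one at the stop and one right behind it. The yellow one was not touched. The job was handed in at about 20 s of the 59 s allowed; the hand-in gave no verdict.

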